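# Move the sample queue to the testing rack

## Robot

A 6-joint arm with a two-finger parallel gripper is mounted at the origin on the work surface. World frame = base frame: x ahead of the robot, y to its left, z up, the work surface at z = 0. Lengths are in m, angles in rad, forces in N, time in s.
With the tool pointing down it reaches from about 0.4 to 0.825 m from the base axis. Payload 7 kg.
Tool frame: the origin (TCP) lies on the centre line of the jaws, within the pads' length; the fingertips stand arm.tip_reach ahead of it and the grasp point (between the pads) is the TCP (arm.tip_reach is the distance from the TCP to the fingertips, in m); z points along the fingers, y is the line along which they close (so a half turn about z gives the same grasp; the last joint's range is limited). The gripper opens to 85 mm and grips with 20 to 120 N. Pads are 22 mm wide; open, the fingers measure 114 mm over their backs; the gripper's body (76 mm by 85 mm) begins 54 mm behind the grasp point. The pads swing forward as they close: fully open they stand 13 mm farther back than shut.
Start: joints at [1.62, 0.359, 0.012, 0, -1.224, -0.288], TCP at [0.16, 0.656, 0.23] pointing down, gripper open.
Joint ranges: [-3.07, 3.07], [-1.43, 2.12], [-1.02, 1.25], [-3.03, 1.67], [-3.05, -0], [-3.03, 3.03]. Speed limits (rad/s): [2.39, 2.39, 3.01, 3.14, 3.14, 3.14].

## Interface

Orientations are given as a unit quaternion [w, x, y, z].
In Python, from plant import get_obs, viewer, job, arm gives the robot as it stands.
- The arm moves only by the shell command python3 -m creep 'ROWS'. ROWS is JSON, a list of rows, each an object of numbers: "x", "y", "z": the shift along the tool's x, y, z in cm; "rx", "ry", "rz": the turn, a rotation vector about the tool's x, y, z in degrees; "gripper": the closure, from -1 (fully open) to 1 (shut), so that 0 is half open. In form: [{"x": .., "y": .., "z": .., "rx": .., "ry": .., "rz": .., "gripper": ..}, ...]. A call has 1 to 10 rows; each row shifts and turns the commanded pose from where the row before left it, along the tool's axes as they then stand; what a row does not reach is not made up. A row lasts 1/12 s, in which the tool goes at most 41.7 mm and 7.16 degrees, less where a joint would pass 70% of its speed; a pose out of reach is approached as far as the arm can. A call with a gripper value outside its range is refused whole. The fingers move at their own pace and stop on an object; the grip force is fixed at half the most. Time passes only in rows, so rows that do not move let the fingers close. It gives the time, the measured TCP pose, the force, the opening and the grip force at its end, in the units of the state.
- get_obs(): the state, without advancing time (a new reading comes with each control period).
- viewer.capture(name): name is "scene" or "top" or "wrist"; returns the picture (420x560x3 uint8, blue, green, red); there is no depth.
- viewer.camera_model(name): a dict with "fx", "fy", "cx", "cy" (pixels), "R" (3x3) and "t" (3): a world point X has camera coordinates R X + t; the wrist camera has in their place "hand_eye" (4x4, takes a point from camera to tool coordinates, whose origin is the TCP and whose axes are the flange's). Camera axes: x right, y down, z forward; pixel columns grow to the right and rows downward; lengths in m; the calibration is good to about 2 mm. The wrist camera is an equidistant fisheye: a pixel r from the principal point sees the ray r / f radians off the axis. A picture is of the moment at which its call begins: read the wrist's pose just before it. camera_model takes no time and is no camera call.
- job.sign_off(): hands the job in; it is judged then, once.
The state is a dict: "time": time; "qpos": joint angles; "joint_vel": joint speeds; "joint_efforts": joint torques, N m; "tcp_pos": TCP position; "tool_rot": TCP orientation; "wrist_force": force on the tool from outside, world axes, zero at the start; "torque": the same for the moment, N m; "opening": finger opening in m; "gripper_force": force on a finger pad.
Only numpy, scipy, OpenCV 4.12 (cv2) and the standard library are available. Lean on these libraries where they do the work, as an engineer would, in place of code of your own. Each camera call takes 0.05 s, during which the arm holds its last target. There are 200 camera calls.

## Task

Move the four capped sample tubes from the row of black intake pockets into the white rack, keeping the queue order counted from the orange ends: the tube nearest the orange block of the black row goes into the white pocket nearest the rack's orange end, the next tube into the next pocket, and so on. Set each tube down standing upright in its pocket; never drop one or tip it over.

Things in the scene. Friction and masses are not known exactly. Their poses are not given: they have to be found in the camera images.
- tube_blue: loose upright sample tube, a plain cylinder 30 mm in diameter and 100 mm tall, about 60 g: grey body with a white paper band, and a blue cap that fills its top 26 mm. Origin: centre of its foot (underside), z up along the tube. It starts standing in the black pocket with the blue label, up to 4 mm off that pocket's centre.
- tube_green: loose upright sample tube, a plain cylinder 30 mm in diameter and 100 mm tall, about 60 g: grey body with a white paper band, and a green cap that fills its top 26 mm. Origin: centre of its foot (underside), z up along the tube. It starts standing in the black pocket with the green label, up to 4 mm off that pocket's centre.
- tube_yellow: loose upright sample tube, a plain cylinder 30 mm in diameter and 100 mm tall, about 60 g: grey body with a white paper band, and a yellow cap that fills its top 26 mm. Origin: centre of its foot (underside), z up along the tube. It starts standing in the black pocket with the yellow label, up to 4 mm off that pocket's centre.
- tube_purple: loose upright sample tube, a plain cylinder 30 mm in diameter and 100 mm tall, about 60 g: grey body with a white paper band, and a purple cap that fills its top 26 mm. Origin: centre of its foot (underside), z up along the tube. It starts standing in the black pocket with the purple label, up to 4 mm off that pocket's centre.
- pocket_blue: black open pocket with blue labels on front and back, fixed on the black intake tray; the blue-capped tube starts in it. Outside 58 (x) by 56 (y) mm, inside 50 by 48, 30 high, floor 4 thick. Origin: centre of its underside, 6 mm above the desk, so the tube's foot starts 10 mm above it. The four pockets form a row along their y axes, 58 mm apart, in shuffled order; x points across the row.
- pocket_green: black open pocket with green labels on front and back, fixed on the black intake tray; the green-capped tube starts in it. Outside 58 (x) by 56 (y) mm, inside 50 by 48, 30 high, floor 4 thick. Origin: centre of its underside, 6 mm above the desk, so the tube's foot starts 10 mm above it. The four pockets form a row along their y axes, 58 mm apart, in shuffled order; x points across the row.
- pocket_yellow: black open pocket with yellow labels on front and back, fixed on the black intake tray; the yellow-capped tube starts in it. Outside 58 (x) by 56 (y) mm, inside 50 by 48, 30 high, floor 4 thick. Origin: centre of its underside, 6 mm above the desk, so the tube's foot starts 10 mm above it. The four pockets form a row along their y axes, 58 mm apart, in shuffled order; x points across the row.
- pocket_purple: black open pocket with purple labels on front and back, fixed on the black intake tray; the purple-capped tube starts in it. Outside 58 (x) by 56 (y) mm, inside 50 by 48, 30 high, floor 4 thick. Origin: centre of its underside, 6 mm above the desk, so the tube's foot starts 10 mm above it. The four pockets form a row along their y axes, 58 mm apart, in shuffled order; x points across the row.
- clip_orange: orange block 66 x 22 x 36 mm, fixed at one end of the row of black pockets, 47 mm from the centre of the end pocket: it marks where that queue begins. (At the other end stands a black block of the same size.) Origin: centre of its underside, 6 mm above the desk.
- rack: white fixed rack, a row of four empty pockets with an orange end block. Origin: row centre, on the desk; y along the row to the orange end, x across, z up. Pocket centres at y = +87, +29, -29, -87 mm, the first next to the orange block (centre y = +130, 22 thick, 40 high). Pockets are 50 (x) by 52 (y) mm inside, floor 6 mm above the origin, walls 6 mm thick, tops 34 mm above the origin.
Things that resemble listed ones, but are neither listed nor needed, are in the scene too. Leave any pink look-alike of the tube_purple alone.

How it is judged:
By the outcome, as a careful person would: the job done as asked, in the order asked, and still so for the second after the job is handed in, with the robot touching nothing.
It also fails if it takes over 106 s, if anything falls off the work surface, if the arm or the gripper's body presses on something with over 40 N, if the wrist force passes 120 N, or if a joint passes its speed limit or range.

## Working session

There is one attempt and no reset: what is moved stays moved. The work goes in short steps, Python scripts to look and compute and a shell command to move; the robot and the scene stay as the last step left them, time stands still between calls to the robot, and variables do not carry over. Pictures are saved under pics/ and viewed, at most 14 in all, crops included, and the job is handed in when it is done.

```bash
mkdir -p pics; python3 - <<'E'
from plant import get_obs, viewer, job, arm
import cv2,numpy as np
o=get_obs();print({k:np.round(v,3) for k,v in o.items()},arm.tip_reach)
for n in("scene","top","wrist"):
    cv2.imwrite(f"pics/{n}0.png",viewer.capture(n)); print(n,viewer.camera_model(n))
E
```

```text
{'time': np.float64(0.0), 'qpos': array([ 1.62 ,  0.359,  0.011, -0.   , -1.224, -0.288]), 'joint_vel': array([-0.   , -0.001, -0.001, -0.   , -0.001, -0.001]), 'joint_efforts': array([-1.0000e-03, -5.8332e+01,  2.9343e+01,  6.9370e+00, -6.0000e-03,
       -0.0000e+00]), 'tcp_pos': array([0.16 , 0.655, 0.229]), 'tool_rot': array([ 0.001,  0.993, -0.119, -0.   ]), 'wrist_force': array([ 0.079, -1.034, -0.231]), 'torque': array([-0.015,  0.04 , -0.   ]), 'gripper_force': np.float64(0.0), 'opening': np.float64(0.085)} 0.019
scene {'fx': 476.8762171876823, 'fy': 476.8762171876823, 'cx': 283.029045148612, 'cy': 209.41614524705716, 'R': array([[ 0.60853217,  0.79340259,  0.01417491],
       [ 0.54379322, -0.40394181, -0.73560856],
       [-0.57790789,  0.45534969, -0.67725853]]), 't': array([-0.35619548, -0.26608026,  1.39062928])}
top {'fx': 546.410818281594, 'fy': 546.410818281594, 'cx': 276.8620239251668, 'cy': 206.08441938914964, 'R': array([[ 0.01356665, -0.99973814, -0.01842792],
       [-0.9827246 , -0.00992926, -0.18480739],
       [ 0.18457603,  0.02061679, -0.98260197]]), 't': array([0.00719259, 0.5636548 , 1.0796272 ])}
wrist {'fx': 325.19226210127806, 'fy': 325.19226210127806, 'cx': 282.2444792034663, 'cy': 210.70466522156, 'hand_eye': array([[-1.45704362e-04, -9.58142494e-01, -2.86291704e-01,
         7.30701684e-02],
       [ 9.99999843e-01,  1.55351644e-05, -5.60928724e-04,
        -5.48068819e-04],
       [ 5.41897235e-04, -2.86291741e-01,  9.58142341e-01,
        -1.43167063e-01],
       [ 0.00000000e+00,  0.00000000e+00,  0.00000000e+00,
         1.00000000e+00]])}
```

View pics/scene0.png

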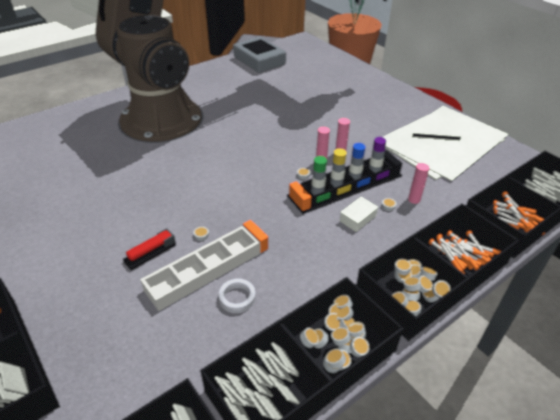

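View pics/top0.png

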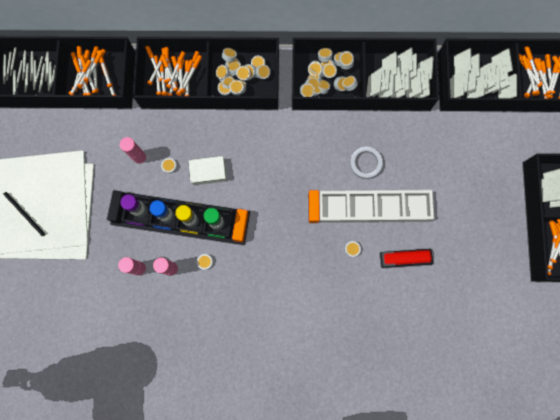

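The queue from the orange end is green (212,216), yellow (184,213), blue (158,209), purple (128,202) in the top view. Things that could be mistaken for the purple tube are the pink tubes at (132,150), (130,266) and (164,266). The rack's orange end is at (314,206), facing +y. Next I'll fit the positions.

```bash
cat > h.py <<'E'
import cv2,numpy as np
from scipy.optimize import minimize
from plant import viewer,get_obs
from scipy.spatial.transform import Rotation as Ro
def proj(n,X,obs=None):
    m=viewer.camera_model(n); X=np.atleast_2d(X)
    if n!="wrist":
        c=X@m["R"].T+m["t"]; return np.c_[m["fx"]*c[:,0]/c[:,2]+m["cx"],m["fy"]*c[:,1]/c[:,2]+m["cy"]]
    q=obs["tool_rot"]; R=Ro.from_quat([q[1],q[2],q[3],q[0]]).as_matrix()
    T=m["hand_eye"]; c=((X-obs["tcp_pos"])@R-T[:3,3])@T[:3,:3]
    rr=np.hypot(c[:,0],c[:,1]); th=np.arctan2(rr,c[:,2])
    return np.c_[m["fx"]*th*c[:,0]/rr+m["cx"],m["fy"]*th*c[:,1]/rr+m["cy"]]
def unproj(n,uv,z):
    m=viewer.camera_model(n); d=m["R"].T@[(uv[0]-m["cx"])/m["fx"],(uv[1]-m["cy"])/m["fy"],1]; c=-m["R"].T@m["t"]
    return c+d*(z-c[2])/d[2]
HUE={"green":(45,80),"yellow":(22,35),"blue":(100,124),"purple":(128,150),"orange":(5,17)}
def mask(im,c,s=120,v=50):
    h=cv2.cvtColor(im,cv2.COLOR_BGR2HSV); return cv2.inRange(h,(HUE[c][0],s,v),(HUE[c][1],255,255))
a=np.linspace(0,2*np.pi,40)[:-1]
def cyl(x,y,z0,z1,r=.015): return np.vstack([np.c_[x+r*np.cos(a),y+r*np.sin(a),a*0+z] for z in(z0,z1)])
E
cat > m.py <<'E'
from h import *
ims={n:cv2.imread(f"pics/{n}0.png") for n in("top","scene")}
for c,g in dict(green=(212,216),yellow=(184,213),blue=(158,209),purple=(128,202)).items():
    x0=unproj("top",g,.105)[:2]; res=[]
    def cen(n,p):
        h=cv2.convexHull((cyl(*p,.084,.110)and 0) if 0 else proj(n,cyl(*p,.084,.110)).astype(np.float32)); M=cv2.moments(h); return np.array([M["m10"]/M["m00"],M["m01"]/M["m00"]])
    T={}
    for n in ims:
        m=mask(ims[n],c); k,l,st,ce=cv2.connectedComponentsWithStats(m); q=cen(n,x0)
        j=min([i for i in range(1,k) if st[i,4]>40],key=lambda i:np.hypot(*(ce[i]-q)))
        T[n]=ce[j]; A=cv2.contourArea(cv2.convexHull(proj(n,cyl(*x0,.084,.110)).astype(np.float32)))
        p=minimize(lambda p:np.sum((cen(n,p)-T[n])**2),x0,method="Nelder-Mead",options=dict(xatol=1e-5,fatol=1e-5)).x
        res.append(p); print(c,n,ce[j].round(1),st[j,4],round(A),p.round(4))
b=cv2.resize(ims["top"][120:290,90:450],None,fx=2.2,fy=3,interpolation=cv2.INTER_CUBIC)
b=cv2.resize(ims["top"][120:290,90:450],(792,374),interpolation=cv2.INTER_CUBIC); cv2.imwrite("pics/topcrop.png",b)
E
python3 m.py
```

```text
green top [211.1 215.5] 234 218 [0.5346 0.1432]
green scene [319.5 163.9] 151 205 [0.5356 0.1405]
yellow top [183.3 212.8] 254 224 [0.5396 0.1988]
yellow scene [339.1 156.1] 163 197 [0.5398 0.1966]
blue top [157.5 208. ] 257 231 [0.5487 0.251 ]
blue scene [358.1 150.2] 162 192 [0.5493 0.2484]
purple top [128.5 202.2] 248 239 [0.56   0.3099]
purple scene [379.  144.2] 131 186 [0.5612 0.3058]
```

View pics/topcrop.png

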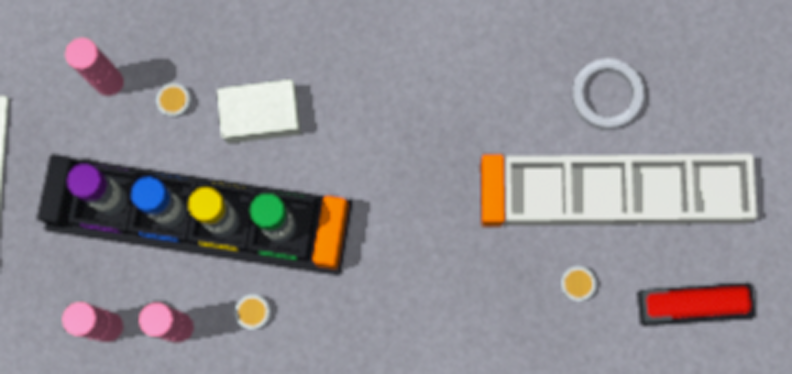

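The crop confirms it: the saturated purple cap at crop (85,181) sits inside the black tray, and the pink look-alikes stand outside it at (82,52), (80,320) and (157,320). Next is fitting the rack and the clip. The arm's first rows only rotate the tool.

```bash
cat > r.py <<'E'
from h import *
ims={n:cv2.imread(f"pics/{n}0.png") for n in("top","scene")}
box=np.array([[x,y,z] for x in(-.031,.031) for y in(-.119,.119) for z in(0,.034)])
def pts(p): c,s=np.cos(p[2]),np.sin(p[2]); return box@np.array([[c,s,0],[-s,c,0],[0,0,1]])+[p[0],p[1],0]
K=8; T={}
for n,seed in(("top",(385,193)),("scene",(150,290))):
    h=cv2.cvtColor(ims[n],cv2.COLOR_BGR2HSV); m=((h[...,1]<45)&(h[...,2]>(175 if n=="top" else 140))).astype(np.uint8)
    k,l,st,ce=cv2.connectedComponentsWithStats(m)
    g=proj(n,[[unproj("top",(372,206),.034)[0],unproj("top",(372,206),.034)[1],.03]])[0]
    j=min([i for i in range(1,k) if st[i,4]>300],key=lambda i:np.hypot(*(ce[i]-g))); print(n,st[j],ce[j].round(1))
    hu=cv2.convexHull(np.argwhere(l==j)[:,::-1].astype(np.int32)); M=np.zeros((420*K//2,560*K//2),np.uint8)
    T[n]=cv2.fillConvexPoly(M,((hu+.5)*K/2).astype(np.int32),1)
def cost(p,cams):
    r=0
    for n in cams:
        M=np.zeros_like(T[n]); cv2.fillConvexPoly(M,cv2.convexHull(((proj(n,pts(p))+.5)*K/2).round().astype(np.int32)),1)
        r+=1-(M&T[n]).sum()/(M|T[n]).sum()
    return r
u=unproj("top",(372,206),.03)
for cams in(("top",),("scene",),("top","scene")):
    s=minimize(cost,[u[0],u[1],0],args=(cams,),method="Nelder-Mead",options=dict(initial_simplex=np.array([u[0],u[1],0])+np.array([[0,0,0],[.01,0,0],[0,.01,0],[0,0,.05]]),xatol=1e-5,fatol=1e-6))
    print(cams,s.x.round(4),np.degrees(s.x[2]).round(2),round(s.fun,3))
p=s.x
for y in(.087,.029,-.029,-.087): print(np.round([p[0]-np.sin(p[2])*y,p[1]+np.cos(p[2])*y],4))
m=mask(ims["top"],"orange"); k,l,st,ce=cv2.connectedComponentsWithStats(m)
for i in range(1,k):
    if st[i,4]>250 and 150<ce[i][1]<300:
        print("orange",ce[i],st[i,4],unproj("top",ce[i],.036).round(4), cv2.minAreaRect(np.argwhere(l==i)[:,::-1].astype(np.int32)))
E
python3 r.py
cat > go.py <<'E'
# usage: go.py x y z yaw_of_tool_y_deg : remaining shift in tool frame (cm) after correcting, rz (deg)
import sys; from h import *
o=get_obs(); q=o["tool_rot"]; R=Ro.from_quat([q[1],q[2],q[3],q[0]])
x,y,z,w=map(float,sys.argv[1:5]); w=np.radians(w)
Y=np.array([np.cos(w),np.sin(w),0]); Z=np.array([0,0,-1.]); G=Ro.from_matrix(np.c_[np.cross(Y,Z),Y,Z])
d=np.array([x,y,z])-o["tcp_pos"]
print("t",o["time"].round(2),"tcp",o["tcp_pos"].round(4),"rotvec deg",np.degrees((R.inv()*G).as_rotvec()).round(2),"shift now",(R.inv().apply(d)*100).round(2),"shift after turn",(G.inv().apply(d)*100).round(2),"open",o["opening"].round(4),"F",o["wrist_force"].round(1))
E
python3 go.py .535 .142 .20 172
```

```text
top [ 320  189  114   31 2626] [376.1 205. ]
scene [     0     13    539    407 100726] [206.2 213.6]
('top',) [ 0.5756 -0.1952  0.0319] 1.83 0.077
('scene',) [ 0.7207 -0.4222 -0.4626] -26.51 0.949
('top', 'scene') [ 0.5759 -0.1965  0.0389] 2.23 1.046
[ 0.5725 -0.1095]
[ 0.5748 -0.1675]
[ 0.577  -0.2254]
[ 0.5793 -0.2834]
orange [313.51651652 206.04804805] 333 [ 0.5675 -0.0628  0.036 ] ((313.48004150390625, 206.00079345703125), (32.254207611083984, 10.231819152832031), 87.70938873291016)
orange [239.64908257 225.41743119] 436 [0.5247 0.0915 0.036 ] ((239.55406188964844, 225.1756591796875), (13.645115852355957, 33.04419708251953), 9.462322235107422)Traceback (most recent call last):
  File "go.py", line 7, in <module>
    print("t",o["time"].round(2),"tcp",o["tcp_pos"].round(4),"rotvec deg",np.degrees((R.inv()*G).as_rotvec()).round(2),"shift now",(R.inv().apply(d)*100).round(2),"shift after turn",(G.inv().apply(d)*100).round(2),"open",o["opening"].round(4),"F",o["wrist_force"].round(1))
              ^^^^^^^^^^^^^^^
AttributeError: 'float' object has no attribute 'round'
```

```bash
python3 -m creep '[{"rz":7},{"rz":7},{"rz":7},{"rz":7},{"rz":7},{"rz":7},{"rz":7},{"rz":7},{"rz":7},{"rz":7}]'
```

```text
schema error: expected keys x, y, z, rx, ry, rz, gripper
```

```bash
sed -i 's/o\["time"\].round(2)/round(o["time"],2)/;s/o\["opening"\].round(4)/round(float(o["opening"]),4)/' go.py
python3 -m creep '[{"x":0,"y":0,"z":0,"rx":0,"ry":0,"rz":7,"gripper":-1},{"x":0,"y":0,"z":0,"rx":0,"ry":0,"rz":7,"gripper":-1},{"x":0,"y":0,"z":0,"rx":0,"ry":0,"rz":7,"gripper":-1},{"x":0,"y":0,"z":0,"rx":0,"ry":0,"rz":7,"gripper":-1},{"x":0,"y":0,"z":0,"rx":0,"ry":0,"rz":7,"gripper":-1},{"x":0,"y":0,"z":0,"rx":0,"ry":0,"rz":7,"gripper":-1},{"x":0,"y":0,"z":0,"rx":0,"ry":0,"rz":7,"gripper":-1},{"x":0,"y":0,"z":0,"rx":0,"ry":0,"rz":7,"gripper":-1},{"x":0,"y":0,"z":0,"rx":0,"ry":0,"rz":7,"gripper":-1},{"x":0,"y":0,"z":0,"rx":0,"ry":0,"rz":7,"gripper":-1}]'
python3 go.py .535 .142 .22 172
```

```text
time: 0.98
tcp_pos: [0.1596, 0.6556, 0.2295]
tool_rot: [0.0, 0.743, -0.669, 0.0]
wrist_force: [0.4, -0.1, 0.0]
opening: 0.0855
gripper_force: 0.0
t 0.98 tcp [0.1596 0.6556 0.2295] rotvec deg [ 0.   -0.04 13.97] shift now [ 54.99 -31.99   0.98] shift after turn [ 45.64 -44.32   0.95] open 0.0855 F [ 0.4 -0.1  0. ]
```

```bash
python3 -m creep '[{"x":0,"y":0,"z":0,"rx":0,"ry":0,"rz":7,"gripper":-1},{"x":0,"y":0,"z":0,"rx":0,"ry":0,"rz":7,"gripper":-1},{"x":2.85,"y":-2.77,"z":0,"rx":0,"ry":0,"rz":0,"gripper":-1},{"x":2.85,"y":-2.77,"z":0,"rx":0,"ry":0,"rz":0,"gripper":-1},{"x":2.85,"y":-2.77,"z":0,"rx":0,"ry":0,"rz":0,"gripper":-1},{"x":2.85,"y":-2.77,"z":0,"rx":0,"ry":0,"rz":0,"gripper":-1},{"x":2.85,"y":-2.77,"z":0,"rx":0,"ry":0,"rz":0,"gripper":-1},{"x":2.85,"y":-2.77,"z":0,"rx":0,"ry":0,"rz":0,"gripper":-1},{"x":2.85,"y":-2.77,"z":0,"rx":0,"ry":0,"rz":0,"gripper":-1},{"x":2.85,"y":-2.77,"z":0,"rx":0,"ry":0,"rz":0,"gripper":-1}]'
python3 -m creep '[{"x":2.85,"y":-2.77,"z":0,"rx":0,"ry":0,"rz":0,"gripper":-1},{"x":2.85,"y":-2.77,"z":0,"rx":0,"ry":0,"rz":0,"gripper":-1},{"x":2.85,"y":-2.77,"z":0,"rx":0,"ry":0,"rz":0,"gripper":-1},{"x":2.85,"y":-2.77,"z":0,"rx":0,"ry":0,"rz":0,"gripper":-1},{"x":2.85,"y":-2.77,"z":0,"rx":0,"ry":0,"rz":0,"gripper":-1},{"x":2.85,"y":-2.77,"z":0,"rx":0,"ry":0,"rz":0,"gripper":-1},{"x":2.85,"y":-2.77,"z":0,"rx":0,"ry":0,"rz":0,"gripper":-1},{"x":2.85,"y":-2.77,"z":0,"rx":0,"ry":0,"rz":0,"gripper":-1},{"x":0,"y":0,"z":0,"rx":0,"ry":0,"rz":0,"gripper":-1},{"x":0,"y":0,"z":0,"rx":0,"ry":0,"rz":0,"gripper":-1}]'
cat > w.py <<'E'
import sys; from h import *
o=get_obs(); im=viewer.capture("wrist"); cv2.imwrite(f"pics/{sys.argv[1]}.png",im)
P=dict(green=(.535,.142),yellow=(.540,.198),blue=(.549,.250),purple=(.5605,.308))
for c in sys.argv[2:]:
    m=mask(im,c,100,40); k,l,st,ce=cv2.connectedComponentsWithStats(m)
    def ren(p):
        S=4; M=np.zeros((420*S,560*S),np.uint8); cv2.fillConvexPoly(M,cv2.convexHull((proj("wrist",cyl(*p,.084,.110),o)*S+S/2).round().astype(np.int32)),1); return M
    j=min([i for i in range(1,k) if st[i,4]>100],key=lambda i:np.hypot(*(ce[i]-proj("wrist",[[*P[c],.1]],o)[0])),default=None)
    if j is None: print(c,"none"); continue
    T=cv2.resize((l==j).astype(np.uint8),None,fx=4,fy=4,interpolation=cv2.INTER_NEAREST)
    f=lambda p:1-(ren(p)&T).sum()/(ren(p)|T).sum()
    s=minimize(f,P[c],method="Nelder-Mead",options=dict(initial_simplex=np.array(P[c])+np.array([[0,0],[.006,0],[0,.006]]),xatol=1e-5,fatol=1e-6))
    print(c,st[j],s.x.round(4),"1-IoU",round(s.fun,3))
E
python3 w.py w1 green yellow blue; python3 go.py .535 .142 .22 172
```

```text
time: 1.82
tcp_pos: [0.3494, 0.3984, 0.2299]
tool_rot: [-0.0, -0.658, 0.753, 0.0]
wrist_force: [1.3, 0.8, 0.1]
opening: 0.0853
gripper_force: 0.0
time: 2.65
tcp_pos: [0.5386, 0.1426, 0.2292]
tool_rot: [-0.001, -0.657, 0.754, 0.0]
wrist_force: [-0.5, 1.4, 0.0]
opening: 0.0856
gripper_force: 0.0
green [ 268  180   37   40 1125] [0.5355 0.142 ] 1-IoU 0.043
yellow [ 272  237   34   41 1101] [0.5403 0.1973] 1-IoU 0.038
blue [272 286  31  38 990] [0.5491 0.2494] 1-IoU 0.04
t 2.7 tcp [0.538  0.1437 0.2294] rotvec deg [ 0.05 -0.02  0.18] shift now [0.21 0.28 0.94] shift after turn [0.21 0.28 0.94] open 0.0855 F [-0.2 -0.9 -0.7]
```

View pics/w1.png

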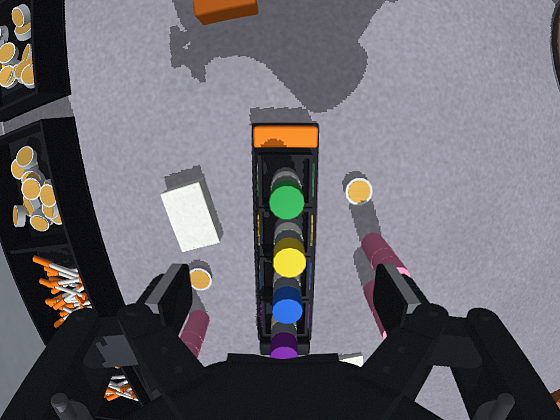

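The wrist view agrees with the earlier estimates to within 1 mm: green (286,202), yellow (289,261), blue (288,312). The tray is aligned with the tool. Descending on green.

```bash
python3 -m creep '[{"x":0.2,"y":0.25,"z":0,"rx":0,"ry":0,"rz":0,"gripper":-1},{"x":0,"y":0,"z":3,"rx":0,"ry":0,"rz":0,"gripper":-1},{"x":0,"y":0,"z":3,"rx":0,"ry":0,"rz":0,"gripper":-1},{"x":0,"y":0,"z":3,"rx":0,"ry":0,"rz":0,"gripper":-1},{"x":0,"y":0,"z":2,"rx":0,"ry":0,"rz":0,"gripper":-1},{"x":0,"y":0,"z":2,"rx":0,"ry":0,"rz":0,"gripper":-1},{"x":0,"y":0,"z":1.4,"rx":0,"ry":0,"rz":0,"gripper":-1},{"x":0,"y":0,"z":0,"rx":0,"ry":0,"rz":0,"gripper":-1},{"x":0,"y":0,"z":0,"rx":0,"ry":0,"rz":0,"gripper":-1}]'
python3 go.py .5355 .142 .085 172
```

```text
time: 3.45
tcp_pos: [0.5344, 0.1439, 0.0858]
tool_rot: [-0.001, -0.659, 0.752, 0.0]
wrist_force: [-0.1, 0.4, 0.5]
opening: 0.0852
gripper_force: 0.0
t 3.45 tcp [0.5344 0.1439 0.0858] rotvec deg [ 0.05 -0.06  0.44] shift now [ 0.17 -0.14  0.08] shift after turn [ 0.17 -0.14  0.08] open 0.0852 F [-0.1  0.4  0.5]
```

```bash
python3 -m creep '[{"x":0.15,"y":-0.1,"z":0,"rx":0,"ry":0,"rz":0,"gripper":-1},{"x":0,"y":0,"z":0,"rx":0,"ry":0,"rz":0,"gripper":1},{"x":0,"y":0,"z":0,"rx":0,"ry":0,"rz":0,"gripper":1},{"x":0,"y":0,"z":0,"rx":0,"ry":0,"rz":0,"gripper":1},{"x":0,"y":0,"z":0,"rx":0,"ry":0,"rz":0,"gripper":1},{"x":0,"y":0,"z":0,"rx":0,"ry":0,"rz":0,"gripper":1},{"x":0,"y":0,"z":0,"rx":0,"ry":0,"rz":0,"gripper":1},{"x":0,"y":0,"z":0,"rx":0,"ry":0,"rz":0,"gripper":1},{"x":0,"y":0,"z":0,"rx":0,"ry":0,"rz":0,"gripper":1},{"x":0,"y":0,"z":0,"rx":0,"ry":0,"rz":0,"gripper":1}]'; python3 go.py .5355 .142 .085 172
```

```text
time: 4.28
tcp_pos: [0.5362, 0.1415, 0.0866]
tool_rot: [0.0, -0.658, 0.753, -0.0]
wrist_force: [-2.6, -0.7, 5.8]
opening: 0.0281
gripper_force: 58.8
t 4.28 tcp [0.5362 0.1415 0.0866] rotvec deg [-0.03  0.02  0.32] shift now [-0.04  0.08  0.16] shift after turn [-0.04  0.08  0.16] open 0.0281 F [-2.6 -0.7  5.8]
```

```bash
python3 -m creep '[{"x":0,"y":0,"z":-1,"rx":0,"ry":0,"rz":0,"gripper":1},{"x":0,"y":0,"z":-2.5,"rx":0,"ry":0,"rz":0,"gripper":1},{"x":0,"y":0,"z":-3,"rx":0,"ry":0,"rz":0,"gripper":1},{"x":0,"y":0,"z":-3,"rx":0,"ry":0,"rz":0,"gripper":1},{"x":0,"y":0,"z":-2.5,"rx":0,"ry":0,"rz":-5,"gripper":1},{"x":2,"y":0,"z":-1,"rx":0,"ry":0,"rz":-5,"gripper":1},{"x":3.5,"y":-0.5,"z":0,"rx":0,"ry":0,"rz":0,"gripper":1},{"x":3.5,"y":-0.5,"z":0,"rx":0,"ry":0,"rz":0,"gripper":1},{"x":2,"y":0,"z":0,"rx":0,"ry":0,"rz":0,"gripper":1},{"x":0,"y":0,"z":0,"rx":0,"ry":0,"rz":0,"gripper":1}]'; python3 w.py w2; python3 go.py .5725 -.1095 .2 182
```

```text
time: 5.12
tcp_pos: [0.5484, 0.0287, 0.2165]
tool_rot: [0.0, 0.72, -0.694, 0.0]
wrist_force: [0.5, -0.1, -0.9]
opening: 0.0279
gripper_force: 59.2
t 5.17 tcp [0.5485 0.03   0.2165] rotvec deg [-0.01  0.    0.15] shift now [14.03 -1.87  1.65] shift after turn [14.02 -1.91  1.65] open 0.0281 F [-0.6  0.7 -0.8]
```

View pics/w2.png

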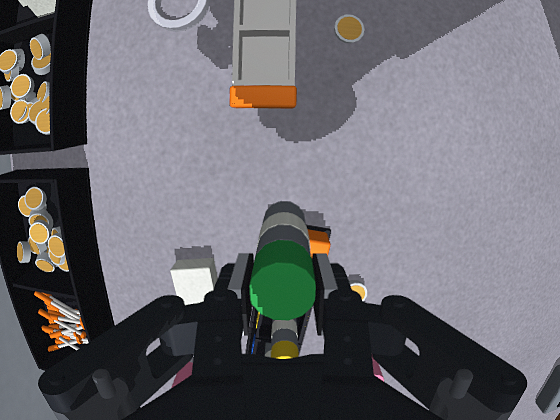

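The green tube is held upright. The rack's orange end is at (263,96). Moving closer to measure the rack from the wrist camera.

```bash
python3 -m creep '[{"x":3,"y":-0.6,"z":0,"rx":0,"ry":0,"rz":0,"gripper":1},{"x":3.5,"y":-0.6,"z":0,"rx":0,"ry":0,"rz":0,"gripper":1},{"x":2.5,"y":-0.6,"z":0,"rx":0,"ry":0,"rz":0,"gripper":1},{"x":0,"y":0,"z":0,"rx":0,"ry":0,"rz":0,"gripper":1},{"x":0,"y":0,"z":0,"rx":0,"ry":0,"rz":0,"gripper":1}]'
cat > rw.py <<'E'
import sys; from h import *
o=get_obs(); im=viewer.capture("wrist"); p=[float(v) for v in sys.argv[2:5]]; p[2]=np.radians(p[2])
c,s=np.cos(p[2]),np.sin(p[2]); f=lambda P:np.array(P)@np.array([[c,s,0],[-s,c,0],[0,0,1]])+[p[0],p[1],0]
S=2; im=cv2.resize(im,None,fx=S,fy=S,interpolation=cv2.INTER_CUBIC)
t=np.linspace(0,1,20)[:,None]
def rect(x,y0,y1,z,col):
    C=np.array([[-x,y0,z],[x,y0,z],[x,y1,z],[-x,y1,z]]); C=np.vstack([C[i]*(1-t)+C[(i+1)%4]*t for i in range(4)])
    cv2.polylines(im,[(proj("wrist",f(C),o)*S+S/2).round().astype(np.int32)],True,col,1)
for y in(.087,.029,-.029,-.087): rect(.025,y-.026,y+.026,.034,(0,0,255))
rect(.031,-.119,.119,.034,(255,0,0)); rect(.033,.119,.141,.040,(0,200,0))
cv2.imwrite(f"pics/{sys.argv[1]}.png",im[:520,200:900]); print(o["tcp_pos"])
E
python3 rw.py w3 .5757 -.196 2
```

```text
time: 5.58
tcp_pos: [0.5704, -0.058, 0.2159]
tool_rot: [0.0, 0.721, -0.693, -0.0]
wrist_force: [-0.7, -0.3, -0.7]
opening: 0.0279
gripper_force: 59.2
[ 0.57040986 -0.05797633  0.21591622]
```

View pics/w3.png

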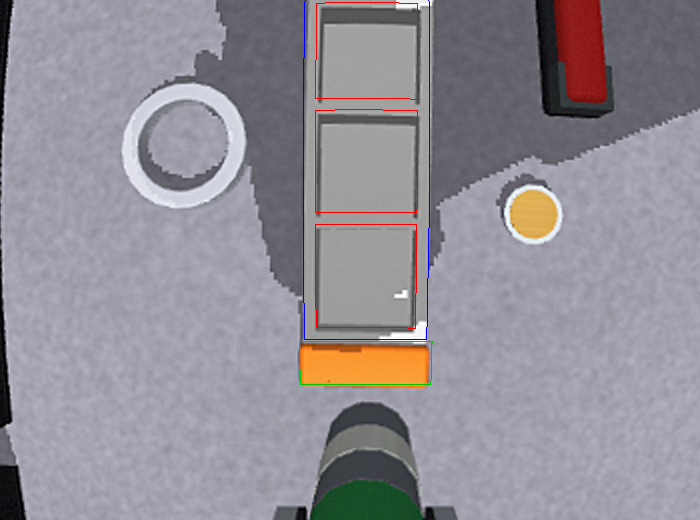

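The overlay fits the rack to about 1 mm; it should move about 1.3 mm toward +y. The rack is at (0.5757, -0.1947, 2°). Placing green in pocket 1.

```bash
python3 -m creep '[{"x":2.5,"y":0,"z":0,"rx":0,"ry":0,"rz":0,"gripper":1},{"x":2.5,"y":0,"z":0,"rx":0,"ry":0,"rz":0,"gripper":1},{"x":0,"y":0,"z":3,"rx":0,"ry":0,"rz":0,"gripper":1},{"x":0,"y":0,"z":3.5,"rx":0,"ry":0,"rz":0,"gripper":1},{"x":0,"y":0,"z":3,"rx":0,"ry":0,"rz":0,"gripper":1},{"x":0,"y":0,"z":2,"rx":0,"ry":0,"rz":0,"gripper":1},{"x":0,"y":0,"z":1,"rx":0,"ry":0,"rz":0,"gripper":1},{"x":0,"y":0,"z":0,"rx":0,"ry":0,"rz":0,"gripper":1},{"x":0,"y":0,"z":0,"rx":0,"ry":0,"rz":0,"gripper":1}]'; python3 go.py .5727 -.1078 .083 182
```

```text
time: 6.38
tcp_pos: [0.5729, -0.1065, 0.0915]
tool_rot: [0.0, 0.722, -0.692, 0.0]
wrist_force: [0.4, -0.8, 0.2]
opening: 0.0282
gripper_force: 59.3
t 6.38 tcp [ 0.5729 -0.1065  0.0915] rotvec deg [-0.01 -0.02  0.4 ] shift now [0.12 0.02 0.85] shift after turn [0.13 0.02 0.85] open 0.0282 F [ 0.4 -0.8  0.2]
```

```bash
python3 -m creep '[{"x":0.1,"y":0,"z":0.3,"rx":0,"ry":0,"rz":0,"gripper":1},{"x":0,"y":0,"z":0.2,"rx":0,"ry":0,"rz":0,"gripper":1},{"x":0,"y":0,"z":0.15,"rx":0,"ry":0,"rz":0,"gripper":1},{"x":0,"y":0,"z":0.1,"rx":0,"ry":0,"rz":0,"gripper":1},{"x":0,"y":0,"z":0,"rx":0,"ry":0,"rz":0,"gripper":1},{"x":0,"y":0,"z":0,"rx":0,"ry":0,"rz":0,"gripper":1}]'
```

```text
time: 6.88
tcp_pos: [0.5724, -0.1083, 0.0836]
tool_rot: [-0.0, 0.721, -0.693, 0.0]
wrist_force: [0.5, -0.5, -0.9]
opening: 0.0283
gripper_force: 59.3
```

```bash
python3 -m creep '[{"x":0,"y":0,"z":0.1,"rx":0,"ry":0,"rz":0,"gripper":1},{"x":0,"y":0,"z":0,"rx":0,"ry":0,"rz":0,"gripper":1},{"x":0,"y":0,"z":0,"rx":0,"ry":0,"rz":0,"gripper":1}]';python3 -m creep '[{"x":0,"y":0,"z":0.1,"rx":0,"ry":0,"rz":0,"gripper":1},{"x":0,"y":0,"z":0,"rx":0,"ry":0,"rz":0,"gripper":1},{"x":0,"y":0,"z":0,"rx":0,"ry":0,"rz":0,"gripper":1}]'
```

```text
time: 7.13
tcp_pos: [0.5726, -0.1083, 0.0826]
tool_rot: [-0.0, 0.721, -0.693, 0.0]
wrist_force: [-0.5, 0.1, 1.7]
opening: 0.0281
gripper_force: 59.6
time: 7.38
tcp_pos: [0.5727, -0.1085, 0.0825]
tool_rot: [-0.0, 0.721, -0.693, 0.0]
wrist_force: [-2.5, -0.5, 9.0]
opening: 0.028
gripper_force: 60.5
```

Contact (9 N). Opening gently and lifting.

```bash
python3 -m creep '[{"x":0,"y":0,"z":-0.05,"rx":0,"ry":0,"rz":0,"gripper":0.2},{"x":0,"y":0,"z":0,"rx":0,"ry":0,"rz":0,"gripper":0},{"x":0,"y":0,"z":0,"rx":0,"ry":0,"rz":0,"gripper":-0.4},{"x":0,"y":0,"z":0,"rx":0,"ry":0,"rz":0,"gripper":-0.4},{"x":0,"y":0,"z":0,"rx":0,"ry":0,"rz":0,"gripper":-0.4},{"x":0,"y":0,"z":0,"rx":0,"ry":0,"rz":0,"gripper":-0.4},{"x":0,"y":0,"z":-2,"rx":0,"ry":0,"rz":0,"gripper":-0.4},{"x":0,"y":0,"z":-3,"rx":0,"ry":0,"rz":0,"gripper":-0.4},{"x":0,"y":0,"z":-3,"rx":0,"ry":0,"rz":0,"gripper":-0.4},{"x":0,"y":0,"z":-3,"rx":0,"ry":0,"rz":0,"gripper":-1}]'; python3 w.py w4;  python3 go.py .5403 .1973 .19 172
```

```text
time: 8.22
tcp_pos: [0.572, -0.1083, 0.1929]
tool_rot: [0.0, 0.721, -0.693, -0.0]
wrist_force: [0.3, 0.1, -0.2]
opening: 0.0704
gripper_force: 0.0
t 8.27 tcp [ 0.5753 -0.1087  0.1999] rotvec deg [-0.48 -0.04 10.39] shift now [-30.72   2.23   0.92] shift after turn [-29.82   7.72   0.99] open 0.077 F [3.1 0.2 6.2]
```

View pics/w4.png

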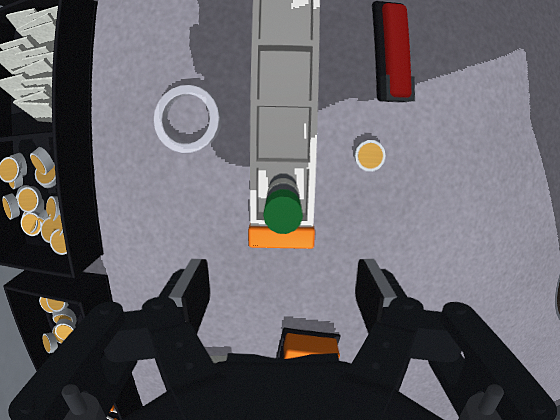

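Green stands upright in pocket 1 at (283,212). Next, yellow.

```bash
python3 -m creep '[{"x":0,"y":0,"z":0,"rx":0,"ry":0,"rz":5,"gripper":-1},{"x":0,"y":0,"z":0,"rx":0,"ry":0,"rz":5.4,"gripper":-1},{"x":-3.7,"y":1,"z":0,"rx":0,"ry":0,"rz":0,"gripper":-1},{"x":-3.7,"y":1,"z":0,"rx":0,"ry":0,"rz":0,"gripper":-1},{"x":-3.7,"y":1,"z":0,"rx":0,"ry":0,"rz":0,"gripper":-1},{"x":-3.7,"y":1,"z":0,"rx":0,"ry":0,"rz":0,"gripper":-1},{"x":-3.7,"y":1,"z":0,"rx":0,"ry":0,"rz":0,"gripper":-1},{"x":-3.7,"y":1,"z":0,"rx":0,"ry":0,"rz":0,"gripper":-1},{"x":-3.7,"y":1,"z":0,"rx":0,"ry":0,"rz":0,"gripper":-1},{"x":-3.7,"y":0.7,"z":0,"rx":0,"ry":0,"rz":0,"gripper":-1}]'; python3 -m creep '[{"x":0,"y":0,"z":0,"rx":0,"ry":0,"rz":0,"gripper":-1},{"x":0,"y":0,"z":0,"rx":0,"ry":0,"rz":0,"gripper":-1}]'; python3 w.py w5 yellow; python3 go.py .5403 .1973 .086 172
```

```text
time: 9.1
tcp_pos: [0.5369, 0.1975, 0.192]
tool_rot: [0.0, -0.656, 0.755, 0.0]
wrist_force: [1.0, -0.2, -0.0]
opening: 0.0853
gripper_force: 0.0
time: 9.27
tcp_pos: [0.5373, 0.1976, 0.1914]
tool_rot: [-0.0, -0.657, 0.754, 0.0]
wrist_force: [-0.2, -0.3, -1.2]
opening: 0.0855
gripper_force: 0.0
yellow [ 258  190   42   47 1520] [0.5405 0.1973] 1-IoU 0.041
t 9.32 tcp [0.5374 0.1963 0.1915] rotvec deg [ 0.03 -0.03  0.02] shift now [-0.14 -0.28 10.55] shift after turn [-0.14 -0.27 10.55] open 0.0854 F [-0.3 -0.6  0.1]
```

```bash
python3 -m creep '[{"x":0,"y":-0.3,"z":2,"rx":0,"ry":0,"rz":0,"gripper":-1},{"x":0,"y":0,"z":3,"rx":0,"ry":0,"rz":0,"gripper":-1},{"x":0,"y":0,"z":3,"rx":0,"ry":0,"rz":0,"gripper":-1},{"x":0,"y":0,"z":1.5,"rx":0,"ry":0,"rz":0,"gripper":-1},{"x":0,"y":0,"z":1.1,"rx":0,"ry":0,"rz":0,"gripper":-1},{"x":0,"y":0,"z":0,"rx":0,"ry":0,"rz":0,"gripper":-1},{"x":0,"y":0,"z":0,"rx":0,"ry":0,"rz":0,"gripper":-1}]'
python3 go.py .5405 .1973 .086 172
```

```text
time: 9.9
tcp_pos: [0.5411, 0.1945, 0.0861]
tool_rot: [-0.0, -0.655, 0.755, -0.0]
wrist_force: [0.1, -0.6, 0.8]
opening: 0.0852
gripper_force: 0.0
t 9.9 tcp [0.5411 0.1945 0.0861] rotvec deg [ 0.   -0.03 -0.13] shift now [-0.27  0.1   0.01] shift after turn [-0.27  0.1   0.01] open 0.0852 F [ 0.1 -0.6  0.8]
```

```bash
python3 -m creep '[{"x":-0.2,"y":0,"z":0,"rx":0,"ry":0,"rz":0,"gripper":-1},{"x":0,"y":0,"z":0,"rx":0,"ry":0,"rz":0,"gripper":1},{"x":0,"y":0,"z":0,"rx":0,"ry":0,"rz":0,"gripper":1},{"x":0,"y":0,"z":0,"rx":0,"ry":0,"rz":0,"gripper":1},{"x":0,"y":0,"z":0,"rx":0,"ry":0,"rz":0,"gripper":1},{"x":0,"y":0,"z":0,"rx":0,"ry":0,"rz":0,"gripper":1},{"x":0,"y":0,"z":0,"rx":0,"ry":0,"rz":0,"gripper":1},{"x":0,"y":0,"z":0,"rx":0,"ry":0,"rz":0,"gripper":1},{"x":0,"y":0,"z":0,"rx":0,"ry":0,"rz":0,"gripper":1},{"x":0,"y":0,"z":0,"rx":0,"ry":0,"rz":0,"gripper":1}]'; python3 -m creep '[{"x":0,"y":0,"z":-1,"rx":0,"ry":0,"rz":0,"gripper":1},{"x":0,"y":0,"z":-2.5,"rx":0,"ry":0,"rz":0,"gripper":1},{"x":0,"y":0,"z":-3,"rx":0,"ry":0,"rz":0,"gripper":1},{"x":0,"y":0,"z":-3,"rx":0,"ry":0,"rz":0,"gripper":1},{"x":0,"y":0,"z":-2.5,"rx":0,"ry":0,"rz":-5,"gripper":1},{"x":0,"y":0,"z":-1.5,"rx":0,"ry":0,"rz":-5,"gripper":1},{"x":0,"y":0,"z":0,"rx":0,"ry":0,"rz":0,"gripper":1},{"x":0,"y":0,"z":0,"rx":0,"ry":0,"rz":0,"gripper":1}]'; python3 go.py .5747 -.1657 .22 182
```

```text
time: 10.73
tcp_pos: [0.5412, 0.1974, 0.0866]
tool_rot: [0.0, -0.656, 0.755, -0.0]
wrist_force: [-2.0, 0.4, 6.0]
opening: 0.0285
gripper_force: 58.9
time: 11.4
tcp_pos: [0.5412, 0.1974, 0.2221]
tool_rot: [-0.001, 0.718, -0.696, 0.0]
wrist_force: [-0.3, -0.3, -1.2]
opening: 0.0283
gripper_force: 59.2
t 11.4 tcp [0.5412 0.1974 0.2221] rotvec deg [-0.09  0.08 -0.14] shift now [36.4  -2.17  0.16] shift after turn [36.4  -2.08  0.21] open 0.0283 F [-0.3 -0.3 -1.2]
```

```bash
python3 -m creep '[{"x":2.4,"y":-0.2,"z":0,"rx":0,"ry":0,"rz":0,"gripper":1},{"x":4,"y":-0.2,"z":0,"rx":0,"ry":0,"rz":0,"gripper":1},{"x":4,"y":-0.2,"z":0,"rx":0,"ry":0,"rz":0,"gripper":1},{"x":4,"y":-0.2,"z":0,"rx":0,"ry":0,"rz":0,"gripper":1},{"x":4,"y":-0.2,"z":0,"rx":0,"ry":0,"rz":0,"gripper":1},{"x":4,"y":-0.2,"z":0,"rx":0,"ry":0,"rz":0,"gripper":1},{"x":4,"y":-0.2,"z":0,"rx":0,"ry":0,"rz":0,"gripper":1},{"x":4,"y":-0.2,"z":0,"rx":0,"ry":0,"rz":0,"gripper":1},{"x":4,"y":-0.3,"z":0,"rx":0,"ry":0,"rz":0,"gripper":1},{"x":2,"y":-0.2,"z":0,"rx":0,"ry":0,"rz":0,"gripper":1}]'; python3 -m creep '[{"x":0,"y":0,"z":0,"rx":0,"ry":0,"rz":0,"gripper":1},{"x":0,"y":0,"z":0,"rx":0,"ry":0,"rz":0,"gripper":1}]'; python3 go.py .5747 -.1657 .083 182
```

```text
time: 12.23
tcp_pos: [0.5731, -0.1695, 0.2194]
tool_rot: [0.001, 0.718, -0.697, -0.001]
wrist_force: [0.6, 1.1, 0.2]
opening: 0.028
gripper_force: 59.2
time: 12.4
tcp_pos: [0.5732, -0.1672, 0.2192]
tool_rot: [0.001, 0.717, -0.697, -0.001]
wrist_force: [-0.7, 0.0, -0.9]
opening: 0.0279
gripper_force: 59.2
t 12.4 tcp [ 0.5732 -0.1672  0.2192] rotvec deg [ 0.17  0.02 -0.32] shift now [-0.14 -0.2  13.62] shift after turn [-0.14 -0.16 13.62] open 0.0279 F [-0.7  0.  -0.9]
```

```bash
python3 -m creep '[{"x":-0.1,"y":-0.15,"z":1.5,"rx":0,"ry":0,"rz":0,"gripper":1},{"x":0,"y":0,"z":3.5,"rx":0,"ry":0,"rz":0,"gripper":1},{"x":0,"y":0,"z":3.5,"rx":0,"ry":0,"rz":0,"gripper":1},{"x":0,"y":0,"z":2.5,"rx":0,"ry":0,"rz":0,"gripper":1},{"x":0,"y":0,"z":1.2,"rx":0,"ry":0,"rz":0,"gripper":1},{"x":0,"y":0,"z":0.6,"rx":0,"ry":0,"rz":0,"gripper":1},{"x":0,"y":0,"z":0.3,"rx":0,"ry":0,"rz":0,"gripper":1},{"x":0,"y":0,"z":0.2,"rx":0,"ry":0,"rz":0,"gripper":1},{"x":0,"y":0,"z":0,"rx":0,"ry":0,"rz":0,"gripper":1},{"x":0,"y":0,"z":0,"rx":0,"ry":0,"rz":0,"gripper":1}]'
```

```text
time: 13.23
tcp_pos: [0.5763, -0.1647, 0.089]
tool_rot: [-0.001, 0.719, -0.695, 0.001]
wrist_force: [-0.3, 0.4, -0.9]
opening: 0.0279
gripper_force: 59.2
```

```bash
python3 -m creep '[{"x":0,"y":0,"z":0.2,"rx":0,"ry":0,"rz":0,"gripper":1},{"x":0,"y":0,"z":0.2,"rx":0,"ry":0,"rz":0,"gripper":1},{"x":0,"y":0,"z":0,"rx":0,"ry":0,"rz":0,"gripper":1},{"x":0,"y":0,"z":0,"rx":0,"ry":0,"rz":0,"gripper":1}]'; python3 -m creep '[{"x":0,"y":0,"z":0.1,"rx":0,"ry":0,"rz":0,"gripper":1},{"x":0,"y":0,"z":0,"rx":0,"ry":0,"rz":0,"gripper":1},{"x":0,"y":0,"z":0,"rx":0,"ry":0,"rz":0,"gripper":1}]'
```

```text
time: 13.57
tcp_pos: [0.5756, -0.1649, 0.084]
tool_rot: [-0.0, 0.719, -0.695, 0.0]
wrist_force: [0.6, -0.2, -0.2]
opening: 0.0278
gripper_force: 59.2
time: 13.82
tcp_pos: [0.5756, -0.1649, 0.0829]
tool_rot: [0.0, 0.719, -0.695, -0.0]
wrist_force: [0.4, -0.4, -0.5]
opening: 0.0278
gripper_force: 59.2
```

```bash
python3 -m creep '[{"x":0,"y":0,"z":0.1,"rx":0,"ry":0,"rz":0,"gripper":1},{"x":0,"y":0,"z":0,"rx":0,"ry":0,"rz":0,"gripper":1},{"x":0,"y":0,"z":0,"rx":0,"ry":0,"rz":0,"gripper":1}]'
```

```text
time: 14.07
tcp_pos: [0.5758, -0.165, 0.0826]
tool_rot: [-0.0, 0.719, -0.695, 0.0]
wrist_force: [-0.9, -0.1, 5.2]
opening: 0.028
gripper_force: 59.9
```

Contact. Releasing, lifting, and going to blue.

```bash
python3 -m creep '[{"x":0,"y":0,"z":0,"rx":0,"ry":0,"rz":0,"gripper":0.2},{"x":0,"y":0,"z":0,"rx":0,"ry":0,"rz":0,"gripper":0},{"x":0,"y":0,"z":0,"rx":0,"ry":0,"rz":0,"gripper":-0.4},{"x":0,"y":0,"z":0,"rx":0,"ry":0,"rz":0,"gripper":-0.4},{"x":0,"y":0,"z":0,"rx":0,"ry":0,"rz":0,"gripper":-0.4},{"x":0,"y":0,"z":0,"rx":0,"ry":0,"rz":0,"gripper":-0.4},{"x":0,"y":0,"z":-2,"rx":0,"ry":0,"rz":0,"gripper":-0.4},{"x":0,"y":0,"z":-3,"rx":0,"ry":0,"rz":0,"gripper":-0.4},{"x":0,"y":0,"z":-3,"rx":0,"ry":0,"rz":0,"gripper":-0.4},{"x":0,"y":0,"z":-3,"rx":0,"ry":0,"rz":0,"gripper":-1}]';python3 -m creep '[{"x":0,"y":0,"z":0,"rx":0,"ry":0,"rz":4,"gripper":-1},{"x":0,"y":0,"z":0,"rx":0,"ry":0,"rz":6,"gripper":-1},{"x":0,"y":0,"z":0,"rx":0,"ry":0,"rz":0,"gripper":-1}]'; python3 w.py w6;  python3 go.py .5491 .2494 .195 172
```

```text
time: 14.9
tcp_pos: [0.5753, -0.1649, 0.193]
tool_rot: [0.0, 0.719, -0.695, -0.0]
wrist_force: [0.4, 0.4, -0.1]
opening: 0.0704
gripper_force: 0.0
time: 15.15
tcp_pos: [0.5758, -0.1648, 0.1926]
tool_rot: [0.001, -0.654, 0.757, -0.0]
wrist_force: [-1.2, -1.0, -0.5]
opening: 0.0852
gripper_force: 0.0
t 15.2 tcp [ 0.5755 -0.1648  0.192 ] rotvec deg [-0.01  0.01 -0.  ] shift now [-40.65   8.38  -0.3 ] shift after turn [-40.65   8.38  -0.3 ] open 0.0849 F [-0.  -0.1 -0.3]
```

View pics/w6.png

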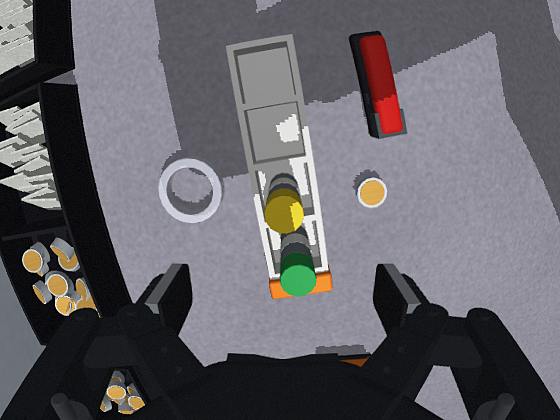

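Green (298,278) and yellow (284,212) both stand upright in pockets 1 and 2. On to blue.

```bash
python3 -m creep '[{"x":-3,"y":0.6,"z":0,"rx":0,"ry":0,"rz":0,"gripper":-1},{"x":-4,"y":0.85,"z":0,"rx":0,"ry":0,"rz":0,"gripper":-1},{"x":-4,"y":0.85,"z":0,"rx":0,"ry":0,"rz":0,"gripper":-1},{"x":-4,"y":0.85,"z":0,"rx":0,"ry":0,"rz":0,"gripper":-1},{"x":-4,"y":0.85,"z":0,"rx":0,"ry":0,"rz":0,"gripper":-1},{"x":-4,"y":0.85,"z":0,"rx":0,"ry":0,"rz":0,"gripper":-1},{"x":-4,"y":0.85,"z":0,"rx":0,"ry":0,"rz":0,"gripper":-1},{"x":-4,"y":0.85,"z":0,"rx":0,"ry":0,"rz":0,"gripper":-1},{"x":-4,"y":0.8,"z":0,"rx":0,"ry":0,"rz":0,"gripper":-1},{"x":-4,"y":0.8,"z":0,"rx":0,"ry":0,"rz":0,"gripper":-1}]'; python3 -m creep '[{"x":-1.6,"y":0.2,"z":0,"rx":0,"ry":0,"rz":0,"gripper":-1},{"x":0,"y":0,"z":0,"rx":0,"ry":0,"rz":0,"gripper":-1},{"x":0,"y":0,"z":0,"rx":0,"ry":0,"rz":0,"gripper":-1}]'; python3 w.py w7 blue; python3 go.py .5491 .2494 .086 172
```

```text
time: 16.03
tcp_pos: [0.549, 0.2346, 0.1915]
tool_rot: [-0.0, -0.657, 0.754, -0.0]
wrist_force: [1.3, 0.5, -0.5]
opening: 0.0851
gripper_force: 0.0
time: 16.28
tcp_pos: [0.5495, 0.2497, 0.1909]
tool_rot: [-0.001, -0.657, 0.754, -0.0]
wrist_force: [0.4, -1.1, -0.2]
opening: 0.0856
gripper_force: 0.0
blue [ 262  190   42   47 1541] [0.5492 0.2494] 1-IoU 0.029
t 16.33 tcp [0.5496 0.2487 0.1912] rotvec deg [ 0.06 -0.07  0.09] shift now [-0.07  0.05 10.52] shift after turn [-0.06  0.06 10.52] open 0.0853 F [ 0.2 -1.1  0.3]
```

```bash
python3 -m creep '[{"x":-0.05,"y":0.05,"z":2,"rx":0,"ry":0,"rz":0,"gripper":-1},{"x":0,"y":0,"z":3,"rx":0,"ry":0,"rz":0,"gripper":-1},{"x":0,"y":0,"z":3,"rx":0,"ry":0,"rz":0,"gripper":-1},{"x":0,"y":0,"z":1.5,"rx":0,"ry":0,"rz":0,"gripper":-1},{"x":0,"y":0,"z":1,"rx":0,"ry":0,"rz":0,"gripper":-1},{"x":0,"y":0,"z":0,"rx":0,"ry":0,"rz":0,"gripper":-1},{"x":0,"y":0,"z":0,"rx":0,"ry":0,"rz":0,"gripper":-1}]'
python3 go.py .5492 .2494 .086 172
```

```text
time: 16.92
tcp_pos: [0.55, 0.2487, 0.0872]
tool_rot: [-0.0, -0.655, 0.755, -0.0]
wrist_force: [0.8, 0.2, 0.7]
opening: 0.0857
gripper_force: 0.0
t 16.92 tcp [0.55   0.2487 0.0872] rotvec deg [-0.01 -0.03 -0.09] shift now [-0.06  0.09  0.12] shift after turn [-0.06  0.09  0.12] open 0.0857 F [0.8 0.2 0.7]
```

```bash
python3 -m creep '[{"x":0,"y":0.05,"z":0.1,"rx":0,"ry":0,"rz":0,"gripper":1},{"x":0,"y":0,"z":0,"rx":0,"ry":0,"rz":0,"gripper":1},{"x":0,"y":0,"z":0,"rx":0,"ry":0,"rz":0,"gripper":1},{"x":0,"y":0,"z":0,"rx":0,"ry":0,"rz":0,"gripper":1},{"x":0,"y":0,"z":0,"rx":0,"ry":0,"rz":0,"gripper":1},{"x":0,"y":0,"z":0,"rx":0,"ry":0,"rz":0,"gripper":1},{"x":0,"y":0,"z":0,"rx":0,"ry":0,"rz":0,"gripper":1},{"x":0,"y":0,"z":0,"rx":0,"ry":0,"rz":0,"gripper":1},{"x":0,"y":0,"z":0,"rx":0,"ry":0,"rz":0,"gripper":1}]'; python3 -m creep '[{"x":0,"y":0,"z":-1,"rx":0,"ry":0,"rz":0,"gripper":1},{"x":0,"y":0,"z":-2.5,"rx":0,"ry":0,"rz":0,"gripper":1},{"x":0,"y":0,"z":-3,"rx":0,"ry":0,"rz":0,"gripper":1},{"x":0,"y":0,"z":-3,"rx":0,"ry":0,"rz":0,"gripper":1},{"x":0,"y":0,"z":-2.5,"rx":0,"ry":0,"rz":-5,"gripper":1},{"x":0,"y":0,"z":-1.5,"rx":0,"ry":0,"rz":-5,"gripper":1},{"x":0,"y":0,"z":0,"rx":0,"ry":0,"rz":0,"gripper":1},{"x":0,"y":0,"z":0,"rx":0,"ry":0,"rz":0,"gripper":1}]'; python3 go.py .5767 -.2237 .22 182
```

```text
time: 17.67
tcp_pos: [0.5496, 0.2499, 0.0868]
tool_rot: [0.001, -0.656, 0.755, -0.0]
wrist_force: [-1.3, 0.2, 5.7]
opening: 0.028
gripper_force: 59.0
time: 18.33
tcp_pos: [0.5492, 0.2498, 0.2222]
tool_rot: [-0.001, 0.719, -0.695, -0.0]
wrist_force: [-0.3, 0.1, -1.4]
opening: 0.0281
gripper_force: 59.2
t 18.33 tcp [0.5492 0.2498 0.2222] rotvec deg [-0.08  0.09 -0.13] shift now [47.41 -1.2   0.14] shift after turn [47.41 -1.09  0.22] open 0.0281 F [-0.3  0.1 -1.4]
```

```bash
python3 -m creep '[{"x":2.5,"y":-0.1,"z":0,"rx":0,"ry":0,"rz":0,"gripper":1},{"x":4,"y":-0.1,"z":0,"rx":0,"ry":0,"rz":0,"gripper":1},{"x":4,"y":-0.1,"z":0,"rx":0,"ry":0,"rz":0,"gripper":1},{"x":4,"y":-0.1,"z":0,"rx":0,"ry":0,"rz":0,"gripper":1},{"x":4,"y":-0.1,"z":0,"rx":0,"ry":0,"rz":0,"gripper":1},{"x":4,"y":-0.1,"z":0,"rx":0,"ry":0,"rz":0,"gripper":1},{"x":4,"y":-0.1,"z":0,"rx":0,"ry":0,"rz":0,"gripper":1},{"x":4,"y":-0.1,"z":0,"rx":0,"ry":0,"rz":0,"gripper":1},{"x":4,"y":-0.1,"z":0,"rx":0,"ry":0,"rz":0,"gripper":1},{"x":4,"y":-0.1,"z":0,"rx":0,"ry":0,"rz":0,"gripper":1}]'; python3 -m creep '[{"x":4,"y":-0.1,"z":0,"rx":0,"ry":0,"rz":0,"gripper":1},{"x":3,"y":-0.1,"z":0,"rx":0,"ry":0,"rz":0,"gripper":1},{"x":1.8,"y":0,"z":0,"rx":0,"ry":0,"rz":0,"gripper":1},{"x":0,"y":0,"z":0,"rx":0,"ry":0,"rz":0,"gripper":1},{"x":0,"y":0,"z":0,"rx":0,"ry":0,"rz":0,"gripper":1},{"x":0,"y":0,"z":0,"rx":0,"ry":0,"rz":0,"gripper":1}]'; python3 go.py .5767 -.2237 .083 182
```

```text
time: 19.17
tcp_pos: [0.571, -0.1368, 0.2197]
tool_rot: [0.001, 0.718, -0.696, -0.001]
wrist_force: [1.4, 0.1, -0.4]
opening: 0.0284
gripper_force: 59.2
time: 19.67
tcp_pos: [0.5764, -0.2226, 0.2198]
tool_rot: [0.0, 0.718, -0.696, -0.001]
wrist_force: [-0.0, 0.8, -1.5]
opening: 0.028
gripper_force: 59.2
t 19.67 tcp [ 0.5764 -0.2226  0.2198] rotvec deg [ 0.1   0.03 -0.16] shift now [ 0.12 -0.06 13.68] shift after turn [ 0.12 -0.03 13.68] open 0.028 F [-0.   0.8 -1.5]
```

```bash
python3 -m creep '[{"x":0.1,"y":-0.05,"z":1.5,"rx":0,"ry":0,"rz":0,"gripper":1},{"x":0,"y":0,"z":3.5,"rx":0,"ry":0,"rz":0,"gripper":1},{"x":0,"y":0,"z":3.5,"rx":0,"ry":0,"rz":0,"gripper":1},{"x":0,"y":0,"z":2.5,"rx":0,"ry":0,"rz":0,"gripper":1},{"x":0,"y":0,"z":1.4,"rx":0,"ry":0,"rz":0,"gripper":1},{"x":0,"y":0,"z":0.6,"rx":0,"ry":0,"rz":0,"gripper":1},{"x":0,"y":0,"z":0.3,"rx":0,"ry":0,"rz":0,"gripper":1},{"x":0,"y":0,"z":0.2,"rx":0,"ry":0,"rz":0,"gripper":1},{"x":0,"y":0,"z":0,"rx":0,"ry":0,"rz":0,"gripper":1},{"x":0,"y":0,"z":0,"rx":0,"ry":0,"rz":0,"gripper":1}]'; python3 -m creep '[{"x":0,"y":0,"z":0.1,"rx":0,"ry":0,"rz":0,"gripper":1},{"x":0,"y":0,"z":0,"rx":0,"ry":0,"rz":0,"gripper":1},{"x":0,"y":0,"z":0,"rx":0,"ry":0,"rz":0,"gripper":1}]'
```

```text
time: 20.5
tcp_pos: [0.5783, -0.2237, 0.0871]
tool_rot: [-0.001, 0.719, -0.695, 0.001]
wrist_force: [1.4, -0.5, -1.6]
opening: 0.0284
gripper_force: 59.2
time: 20.75
tcp_pos: [0.5777, -0.2239, 0.0854]
tool_rot: [-0.0, 0.719, -0.695, 0.0]
wrist_force: [-0.1, 0.9, 0.1]
opening: 0.0282
gripper_force: 59.2
```

```bash
python3 -m creep '[{"x":0,"y":0,"z":0.15,"rx":0,"ry":0,"rz":0,"gripper":1},{"x":0,"y":0,"z":0,"rx":0,"ry":0,"rz":0,"gripper":1},{"x":0,"y":0,"z":0,"rx":0,"ry":0,"rz":0,"gripper":1}]'; python3 -m creep '[{"x":0,"y":0,"z":0.1,"rx":0,"ry":0,"rz":0,"gripper":1},{"x":0,"y":0,"z":0,"rx":0,"ry":0,"rz":0,"gripper":1},{"x":0,"y":0,"z":0,"rx":0,"ry":0,"rz":0,"gripper":1}]'
```

```text
time: 21.0
tcp_pos: [0.5774, -0.2239, 0.0833]
tool_rot: [0.0, 0.719, -0.695, -0.0]
wrist_force: [-0.7, -0.3, -0.3]
opening: 0.0285
gripper_force: 59.2
time: 21.25
tcp_pos: [0.5776, -0.224, 0.0829]
tool_rot: [-0.0, 0.719, -0.695, 0.0]
wrist_force: [-1.0, -0.3, 4.4]
opening: 0.0281
gripper_force: 59.6
```

```bash
python3 -m creep '[{"x":0,"y":0,"z":0,"rx":0,"ry":0,"rz":0,"gripper":0.2},{"x":0,"y":0,"z":0,"rx":0,"ry":0,"rz":0,"gripper":0},{"x":0,"y":0,"z":0,"rx":0,"ry":0,"rz":0,"gripper":-0.4},{"x":0,"y":0,"z":0,"rx":0,"ry":0,"rz":0,"gripper":-0.4},{"x":0,"y":0,"z":0,"rx":0,"ry":0,"rz":0,"gripper":-0.4},{"x":0,"y":0,"z":0,"rx":0,"ry":0,"rz":0,"gripper":-0.4},{"x":0,"y":0,"z":-2,"rx":0,"ry":0,"rz":0,"gripper":-0.4},{"x":0,"y":0,"z":-3,"rx":0,"ry":0,"rz":0,"gripper":-0.4},{"x":0,"y":0,"z":-3,"rx":0,"ry":0,"rz":0,"gripper":-0.4},{"x":0,"y":0,"z":-3,"rx":0,"ry":0,"rz":0,"gripper":-1}]';python3 -m creep '[{"x":0,"y":0,"z":0,"rx":0,"ry":0,"rz":4,"gripper":-1},{"x":0,"y":0,"z":0,"rx":0,"ry":0,"rz":6,"gripper":-1},{"x":0,"y":0,"z":0,"rx":0,"ry":0,"rz":0,"gripper":-1}]'; python3 w.py w8;  python3 go.py .5605 .308 .195 172
python3 -c "
from h import *
for p in((128,143),(126,265),(162,265)): print(unproj('top',p,.10).round(3))"
```

```text
time: 22.08
tcp_pos: [0.5772, -0.2238, 0.1934]
tool_rot: [0.0, 0.719, -0.695, -0.0]
wrist_force: [1.1, -0.2, -0.6]
opening: 0.0703
gripper_force: 0.0
time: 22.33
tcp_pos: [0.5777, -0.2238, 0.1931]
tool_rot: [0.001, -0.654, 0.757, -0.0]
wrist_force: [-0.6, 0.7, -0.8]
opening: 0.0855
gripper_force: 0.0
t 22.38 tcp [ 0.5774 -0.2238  0.1925] rotvec deg [-0.01  0.01 -0.01] shift now [-52.42   9.08  -0.24] shift after turn [-52.42   9.07  -0.25] open 0.0851 F [ 0.3  0.2 -0.2]
[0.682 0.318 0.1  ]
[0.434 0.306 0.1  ]
[0.435 0.236 0.1  ]
```

View pics/w8.png

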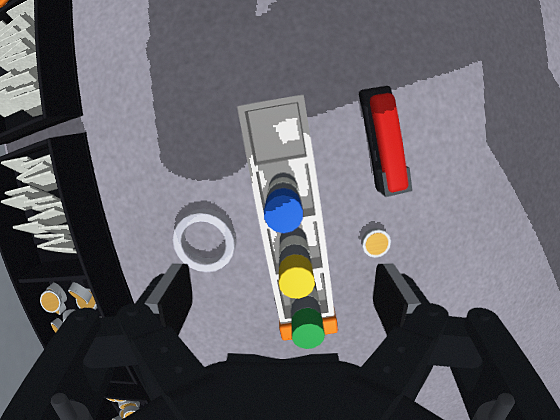

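Green (307,329), yellow (296,279) and blue (284,213) are all upright in order, and pocket 4 at (277,133) is free. The pink tubes are at least 120 mm from the purple one. Going to purple.

```bash
python3 -m creep '[{"x":-2.5,"y":0.5,"z":0,"rx":0,"ry":0,"rz":0,"gripper":-1},{"x":-4,"y":0.7,"z":0,"rx":0,"ry":0,"rz":0,"gripper":-1},{"x":-4,"y":0.7,"z":0,"rx":0,"ry":0,"rz":0,"gripper":-1},{"x":-4,"y":0.7,"z":0,"rx":0,"ry":0,"rz":0,"gripper":-1},{"x":-4,"y":0.7,"z":0,"rx":0,"ry":0,"rz":0,"gripper":-1},{"x":-4,"y":0.7,"z":0,"rx":0,"ry":0,"rz":0,"gripper":-1},{"x":-4,"y":0.7,"z":0,"rx":0,"ry":0,"rz":0,"gripper":-1},{"x":-4,"y":0.7,"z":0,"rx":0,"ry":0,"rz":0,"gripper":-1},{"x":-4,"y":0.7,"z":0,"rx":0,"ry":0,"rz":0,"gripper":-1},{"x":-4,"y":0.7,"z":0,"rx":0,"ry":0,"rz":0,"gripper":-1}]'; python3 -m creep '[{"x":-4,"y":0.7,"z":0,"rx":0,"ry":0,"rz":0,"gripper":-1},{"x":-4,"y":0.7,"z":0,"rx":0,"ry":0,"rz":0,"gripper":-1},{"x":-3.5,"y":0.5,"z":0,"rx":0,"ry":0,"rz":0,"gripper":-1},{"x":-2.4,"y":0.4,"z":0,"rx":0,"ry":0,"rz":0,"gripper":-1},{"x":0,"y":0,"z":0,"rx":0,"ry":0,"rz":0,"gripper":-1},{"x":0,"y":0,"z":0,"rx":0,"ry":0,"rz":0,"gripper":-1}]'; python3 w.py w9 purple; python3 go.py .5605 .308 .086 172
```

```text
time: 23.22
tcp_pos: [0.5636, 0.1688, 0.1921]
tool_rot: [-0.0, -0.657, 0.754, 0.0]
wrist_force: [0.5, 0.6, 0.6]
opening: 0.0851
gripper_force: 0.0
time: 23.72
tcp_pos: [0.5604, 0.309, 0.1912]
tool_rot: [-0.001, -0.658, 0.753, -0.0]
wrist_force: [-0.0, 0.2, -0.8]
opening: 0.0856
gripper_force: 0.0
purple [ 262  190   42   46 1514] [0.5606 0.3082] 1-IoU 0.04
t 23.77 tcp [0.5606 0.308  0.1914] rotvec deg [ 0.06 -0.08  0.12] shift now [-0.02 -0.   10.54] shift after turn [-0.000e+00  1.000e-02  1.054e+01] open 0.0859 F [-0.5 -0.2 -0.5]
```

```bash
python3 -m creep '[{"x":0,"y":0,"z":2,"rx":0,"ry":0,"rz":0,"gripper":-1},{"x":0,"y":0,"z":3,"rx":0,"ry":0,"rz":0,"gripper":-1},{"x":0,"y":0,"z":3,"rx":0,"ry":0,"rz":0,"gripper":-1},{"x":0,"y":0,"z":1.5,"rx":0,"ry":0,"rz":0,"gripper":-1},{"x":0,"y":0,"z":1.1,"rx":0,"ry":0,"rz":0,"gripper":-1},{"x":0,"y":0,"z":0,"rx":0,"ry":0,"rz":0,"gripper":-1},{"x":0,"y":0,"z":0,"rx":0,"ry":0,"rz":0,"gripper":-1}]'
python3 go.py .5606 .3082 .086 172
```

```text
time: 24.35
tcp_pos: [0.5615, 0.3071, 0.0867]
tool_rot: [-0.0, -0.656, 0.755, -0.0]
wrist_force: [0.3, -0.6, -0.0]
opening: 0.0854
gripper_force: 0.0
t 24.35 tcp [0.5615 0.3071 0.0867] rotvec deg [-0.01 -0.03 -0.07] shift now [-0.1   0.1   0.07] shift after turn [-0.1   0.1   0.07] open 0.0854 F [ 0.3 -0.6 -0. ]
```

```bash
python3 -m creep '[{"x":-0.05,"y":0.05,"z":0.05,"rx":0,"ry":0,"rz":0,"gripper":1},{"x":0,"y":0,"z":0,"rx":0,"ry":0,"rz":0,"gripper":1},{"x":0,"y":0,"z":0,"rx":0,"ry":0,"rz":0,"gripper":1},{"x":0,"y":0,"z":0,"rx":0,"ry":0,"rz":0,"gripper":1},{"x":0,"y":0,"z":0,"rx":0,"ry":0,"rz":0,"gripper":1},{"x":0,"y":0,"z":0,"rx":0,"ry":0,"rz":0,"gripper":1},{"x":0,"y":0,"z":0,"rx":0,"ry":0,"rz":0,"gripper":1},{"x":0,"y":0,"z":0,"rx":0,"ry":0,"rz":0,"gripper":1},{"x":0,"y":0,"z":0,"rx":0,"ry":0,"rz":0,"gripper":1}]'; python3 -m creep '[{"x":0,"y":0,"z":-1,"rx":0,"ry":0,"rz":0,"gripper":1},{"x":0,"y":0,"z":-2.5,"rx":0,"ry":0,"rz":0,"gripper":1},{"x":0,"y":0,"z":-3,"rx":0,"ry":0,"rz":0,"gripper":1},{"x":0,"y":0,"z":-3,"rx":0,"ry":0,"rz":0,"gripper":1},{"x":0,"y":0,"z":-2.5,"rx":0,"ry":0,"rz":-5,"gripper":1},{"x":0,"y":0,"z":-1.5,"rx":0,"ry":0,"rz":-5,"gripper":1},{"x":0,"y":0,"z":0,"rx":0,"ry":0,"rz":0,"gripper":1},{"x":0,"y":0,"z":0,"rx":0,"ry":0,"rz":0,"gripper":1}]'; python3 go.py .5787 -.2816 .22 182
```

```text
time: 25.1
tcp_pos: [0.561, 0.3087, 0.0869]
tool_rot: [0.001, -0.656, 0.755, -0.0]
wrist_force: [-1.4, 0.7, 6.2]
opening: 0.028
gripper_force: 58.9
time: 25.77
tcp_pos: [0.5607, 0.3086, 0.2222]
tool_rot: [-0.001, 0.718, -0.696, -0.0]
wrist_force: [-0.1, -0.1, -1.4]
opening: 0.028
gripper_force: 59.2
t 25.77 tcp [0.5607 0.3086 0.2222] rotvec deg [-0.08  0.09 -0.14] shift now [59.04  0.12  0.12] shift after turn [59.04  0.27  0.22] open 0.028 F [-0.1 -0.1 -1.4]
```

```bash
python3 -m creep '[{"x":2.5,"y":0,"z":0,"rx":0,"ry":0,"rz":0,"gripper":1},{"x":4,"y":0,"z":0,"rx":0,"ry":0,"rz":0,"gripper":1},{"x":4,"y":0,"z":0,"rx":0,"ry":0,"rz":0,"gripper":1},{"x":4,"y":0,"z":0,"rx":0,"ry":0,"rz":0,"gripper":1},{"x":4,"y":0,"z":0,"rx":0,"ry":0,"rz":0,"gripper":1},{"x":4,"y":0,"z":0,"rx":0,"ry":0,"rz":0,"gripper":1},{"x":4,"y":0,"z":0,"rx":0,"ry":0,"rz":0,"gripper":1},{"x":4,"y":0,"z":0,"rx":0,"ry":0,"rz":0,"gripper":1},{"x":4,"y":0,"z":0,"rx":0,"ry":0,"rz":0,"gripper":1},{"x":4,"y":0,"z":0,"rx":0,"ry":0,"rz":0,"gripper":1}]'; python3 -m creep '[{"x":4,"y":0,"z":0,"rx":0,"ry":0,"rz":0,"gripper":1},{"x":4,"y":0,"z":0,"rx":0,"ry":0,"rz":0,"gripper":1},{"x":4,"y":0,"z":0,"rx":0,"ry":0,"rz":0,"gripper":1},{"x":4,"y":0.1,"z":0,"rx":0,"ry":0,"rz":0,"gripper":1},{"x":3,"y":0,"z":0,"rx":0,"ry":0,"rz":0,"gripper":1},{"x":1.4,"y":0,"z":0,"rx":0,"ry":0,"rz":0,"gripper":1},{"x":0,"y":0,"z":0,"rx":0,"ry":0,"rz":0,"gripper":1},{"x":0,"y":0,"z":0,"rx":0,"ry":0,"rz":0,"gripper":1},{"x":0,"y":0,"z":0,"rx":0,"ry":0,"rz":0,"gripper":1}]'; python3 go.py .5787 -.2816 .083 182
```

```text
time: 26.6
tcp_pos: [0.5724, -0.0783, 0.2198]
tool_rot: [0.001, 0.718, -0.696, -0.001]
wrist_force: [0.3, -0.5, -1.8]
opening: 0.0278
gripper_force: 59.2
time: 27.35
tcp_pos: [0.579, -0.2796, 0.2201]
tool_rot: [0.0, 0.719, -0.695, -0.001]
wrist_force: [-0.0, 0.1, -1.3]
opening: 0.0282
gripper_force: 59.2
t 27.35 tcp [ 0.579  -0.2796  0.2201] rotvec deg [ 0.07  0.04 -0.11] shift now [ 0.21  0.02 13.71] shift after turn [ 0.2   0.04 13.71] open 0.0282 F [-0.   0.1 -1.3]
```

```bash
python3 -m creep '[{"x":0.2,"y":0,"z":1.5,"rx":0,"ry":0,"rz":0,"gripper":1},{"x":0,"y":0,"z":3.5,"rx":0,"ry":0,"rz":0,"gripper":1},{"x":0,"y":0,"z":3.5,"rx":0,"ry":0,"rz":0,"gripper":1},{"x":0,"y":0,"z":2.5,"rx":0,"ry":0,"rz":0,"gripper":1},{"x":0,"y":0,"z":1.4,"rx":0,"ry":0,"rz":0,"gripper":1},{"x":0,"y":0,"z":0.6,"rx":0,"ry":0,"rz":0,"gripper":1},{"x":0,"y":0,"z":0.3,"rx":0,"ry":0,"rz":0,"gripper":1},{"x":0,"y":0,"z":0.2,"rx":0,"ry":0,"rz":0,"gripper":1},{"x":0,"y":0,"z":0.1,"rx":0,"ry":0,"rz":0,"gripper":1},{"x":0,"y":0,"z":0,"rx":0,"ry":0,"rz":0,"gripper":1}]'; python3 -m creep '[{"x":0,"y":0,"z":0.1,"rx":0,"ry":0,"rz":0,"gripper":1},{"x":0,"y":0,"z":0,"rx":0,"ry":0,"rz":0,"gripper":1},{"x":0,"y":0,"z":0,"rx":0,"ry":0,"rz":0,"gripper":1}]'
```

```text
time: 28.18
tcp_pos: [0.5801, -0.2822, 0.086]
tool_rot: [-0.0, 0.719, -0.695, 0.001]
wrist_force: [-0.3, 0.4, -0.8]
opening: 0.0283
gripper_force: 59.3
time: 28.43
tcp_pos: [0.5796, -0.2825, 0.0844]
tool_rot: [-0.0, 0.719, -0.695, 0.0]
wrist_force: [-0.2, -0.2, -0.4]
opening: 0.0283
gripper_force: 59.3
```

```bash
python3 -m creep '[{"x":0,"y":0,"z":0.1,"rx":0,"ry":0,"rz":0,"gripper":1},{"x":0,"y":0,"z":0,"rx":0,"ry":0,"rz":0,"gripper":1},{"x":0,"y":0,"z":0,"rx":0,"ry":0,"rz":0,"gripper":1}]'; python3 -m creep '[{"x":0,"y":0,"z":0.08,"rx":0,"ry":0,"rz":0,"gripper":1},{"x":0,"y":0,"z":0,"rx":0,"ry":0,"rz":0,"gripper":1},{"x":0,"y":0,"z":0,"rx":0,"ry":0,"rz":0,"gripper":1}]'
```

```text
time: 28.68
tcp_pos: [0.5794, -0.2825, 0.083]
tool_rot: [-0.0, 0.719, -0.695, 0.0]
wrist_force: [-0.1, -0.8, 0.2]
opening: 0.0281
gripper_force: 59.2
time: 28.93
tcp_pos: [0.5795, -0.2826, 0.0829]
tool_rot: [0.0, 0.719, -0.695, 0.0]
wrist_force: [-1.5, 0.9, 5.5]
opening: 0.0279
gripper_force: 59.8
```

```bash
python3 -m creep '[{"x":0,"y":0,"z":0,"rx":0,"ry":0,"rz":0,"gripper":0.2},{"x":0,"y":0,"z":0,"rx":0,"ry":0,"rz":0,"gripper":0},{"x":0,"y":0,"z":0,"rx":0,"ry":0,"rz":0,"gripper":-0.4},{"x":0,"y":0,"z":0,"rx":0,"ry":0,"rz":0,"gripper":-0.4},{"x":0,"y":0,"z":0,"rx":0,"ry":0,"rz":0,"gripper":-0.4},{"x":0,"y":0,"z":0,"rx":0,"ry":0,"rz":0,"gripper":-0.4},{"x":0,"y":0,"z":-2,"rx":0,"ry":0,"rz":0,"gripper":-0.4},{"x":0,"y":0,"z":-3,"rx":0,"ry":0,"rz":0,"gripper":-0.4},{"x":0,"y":0,"z":-3,"rx":0,"ry":0,"rz":0,"gripper":-0.4},{"x":0,"y":0,"z":-3,"rx":0,"ry":0,"rz":0,"gripper":-0.4}]';python3 -m creep '[{"x":0,"y":0,"z":-3,"rx":0,"ry":0,"rz":0,"gripper":-0.4},{"x":0,"y":0,"z":-1,"rx":0,"ry":0,"rz":0,"gripper":-0.4},{"x":0,"y":0,"z":0,"rx":0,"ry":0,"rz":0,"gripper":-0.4}]'; python3 w.py w10
```

```text
time: 29.77
tcp_pos: [0.5791, -0.2824, 0.1931]
tool_rot: [0.0, 0.719, -0.695, -0.0]
wrist_force: [0.7, -0.6, -0.7]
opening: 0.0593
gripper_force: 0.0
time: 30.02
tcp_pos: [0.581, -0.2829, 0.2361]
tool_rot: [-0.001, 0.719, -0.695, 0.003]
wrist_force: [-0.4, 0.0, 0.3]
opening: 0.0597
gripper_force: 0.0
```

View pics/w10.png

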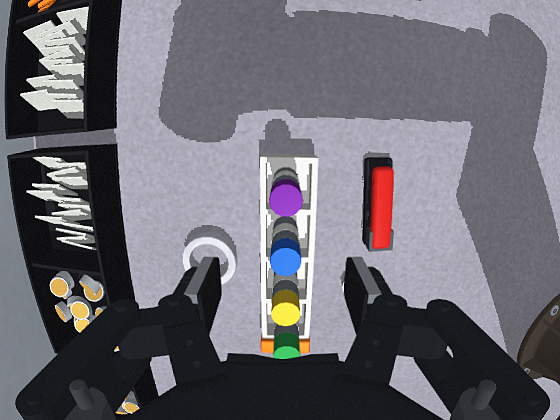

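All four tubes stand upright in order from the orange end: green (286,345), yellow (286,309), blue (286,258), purple (286,197). The gripper is clear, so I'm handing in.

```bash
python3 -c "from plant import job; print(job.sign_off())"
```

```text
the job is handed in; nothing more can be done
None
```

All four tubes (green, yellow, blue, purple, counted from the orange end) stand upright in the white rack in queue order, and the job was handed in at about 30 s.

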